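# Key the compass capsule into the coil base and power it

### The job

Fit the keyed white nylon capsule to the coil base: stand its round spigot in the socket, turn it until its wide and narrow keys find their keyways, let it drop fully home and let go. Then switch the coil on with the black rocker, pressing its raised end right down. Leave the other things on the table where they are.

Things in the scene. Friction and masses are not known exactly. Their poses are not given: they have to be found in the camera images.
- capsule: Loose white nylon capsule, 60 mm tall, about 0.12 kg, standing on its round spigot. Origin: centre of the spigot's underside, z up. Spigot: 0 to 22 mm height, diameter 32 mm, lowest 4 mm tapered to 27 mm. Above it the grip block, 22 to 60 mm height, 34 mm wide across two flats facing +y and -y (grip these), square end at x = -25 mm, rounded end at x = +27 mm. Dark dial on top.
- capsule_key (a point): Tip of the capsule's wide key, at mid-height, 23 mm from the axis along the capsule's +x. Two keys stand out from the spigot, from 10 to 22 mm above the capsule's origin, both reaching 23 mm from the axis: the wide one (12 mm) at +x, below the rounded end of the grip block, and the narrow one (7 mm) at -x, below the square end. The grip block hides them from above.
- coil_base: Fixed coil base: grey round foot (diameter 110 mm, 30 mm high), copper winding (diameter 94 mm, top at 50 mm) and in the middle an aluminium socket turret (diameter 52 mm, rim at 60 mm, does not turn). Origin: centre of the underside, on the socket's axis, z up. Fully home, the capsule's grip block rests on the rim, its origin 38 mm above this one.
- socket (a point): Centre of the socket's mouth at the rim, axes of the coil base. Bore: diameter 34 mm, 30 mm deep. Two opposite keyways through its wall, 15 and 10 mm wide. The wide one lies at an unrecorded angle within 0.6 rad either side of the coil base's +x: see it from above or feel for it (0.06 rad play). Beside them the keys ride on the rim, the capsule's origin 50 mm above the coil base's.
- switch_box: Fixed grey switch box, 80 x 60 x 40 mm (x, y, z), with the black rocker on top. Origin: centre of the underside. Its cable is at the +x end.
- rocker (a joint): Black rocker, 48 x 26 mm, tilting about the box's y axis 48 mm above the box's underside. 0 rad: off, its -x end up. 0.35 rad: on, its -x end fully down. Needs about 2 to 4 N at the end; stays where it is left.
- rocker_press (a point): Point on the top face of the rocker, 18 mm from its pivot towards the box's -x end, 55 mm above the box's underside when off; this is where to press down. It goes down about 6 mm from off to on.
- compass: Bystander: chrome prismatic compass, diameter 72 mm, 25 mm high, loose. Origin under its centre.
- granite_square: Bystander: polished dark granite square (L shape), 110 x 80 x 22 mm, loose, 0.8 kg. Origin under the middle of its outline.
- round_blank: Bystander: plain round white nylon blank without key, diameter 40 mm, 32 mm high, loose. Origin under its centre.
- leveling_screw: Bystander: brass leveling screw standing on its head, diameter 30 mm, 45 mm high, loose. Origin under its centre.
- screwdriver: Bystander: screwdriver lying on the table, 170 mm long, loose. Origin under its middle, x along its length.
Things that resemble listed ones, but are neither listed nor needed, are in the scene too. Leave any orange look-alike of the switch_box alone. Leave any yellow look-alike of the capsule alone.

How it is judged:
By the outcome, as a careful person would: the job done as asked, in the order asked, and still so for the second after the job is handed in, with the robot touching nothing.
It also fails if it takes over 72 s, if anything falls off the work surface, if the arm or the gripper's body presses on something with over 40 N, if the wrist force passes 120 N, or if a joint passes its speed limit or range.

### The arm

A 6-joint arm with a two-finger parallel gripper is mounted at the origin on the work surface. World frame = base frame: x ahead of the robot, y to its left, z up, the work surface at z = 0. Lengths are in m, angles in degrees, forces in N, time in s.
With the tool pointing down it reaches from about 0.3 to 0.75 m from the base axis. Payload 8.5 kg.
Tool frame: the origin (TCP) lies midway between the tips of the shut fingers; the grasp point (between the pads) lies 19 mm behind it (env.hold_point_z is the distance from the TCP to the grasp point, in m); z points along the fingers, y is the line along which they close (so a half turn about z gives the same grasp; the last joint's range is limited). The gripper opens to 85 mm and grips with 20 to 120 N. Pads are 22 mm wide; open, the fingers measure 114 mm over their backs; the gripper's body (76 mm by 85 mm) begins 54 mm behind the grasp point. The pads swing forward as they close: fully open they stand 13 mm farther back than shut.
Start: joints at [63.123, 21.807, 74.336, -0, 83.858, -12.336], TCP at [0.138, 0.532, 0.231] pointing down, gripper open.
Joint ranges: [-178.18, 178.18], [-50.72, 133.34], [12.68, 142.11], [-81.47, 261.47], [9.98, 163.14], [-165.26, 165.26]. Speed limits (degrees/s): [136.94, 136.94, 180, 180, 180, 180].

### API

Orientations are given as a 3x3 rotation matrix whose columns are the frame's x, y, z axes.
In Python, from rig import observe, get_image, camera_info, env gives the robot as it stands.
- The arm moves only by the tool drive_tool, never from a script. Its arguments are lists of equal length, an entry for each row: "offset": the shift along the tool's x, y, z in units of 40 mm (1.0 is 40 mm), a list of three; "turn": the turn, a rotation vector about the tool's x, y, z in units of 6 degrees (1.0 is 6 degrees), a list of three; "hand": the opening, from 0 (shut) to 1 (fully open). A call has exactly 10 rows; each row shifts and turns the commanded pose from where the row before left it, along the tool's axes as they then stand; what a row does not reach is not made up. A row lasts 1/8 s, in which the tool goes at most 62.5 mm and 10.7 degrees, less where a joint would pass 70% of its speed; a pose out of reach is approached as far as the arm can. A call is refused whole if a number of a shift passes 1 or a number of a turn 1, either way. A call with a gripper value outside its range is refused whole. The fingers move at their own pace and stop on an object; "newtons" is the grip in N (left out, the last holds). Time passes only in rows, so rows that do not move let the fingers close, or fill a call up. It gives the time, the measured TCP pose, the force, the opening and the grip force at its end, in the units of the state.
- observe(): the state, without advancing time (a new reading comes with each control period).
- get_image(name): name is "scene" or "top" or "wrist"; returns the picture (420x560x3 uint8, blue, green, red); there is no depth.
- camera_info(name): a dict with "fx", "fy", "cx", "cy" (pixels), "k1" (the pictures are not rectified: a ray, as slopes to the right and down, at radius r is drawn at 1 + k1 r^2 times it, then the intrinsics apply), "world_to_cam" (4x4, takes a point from world to camera coordinates). Camera axes: x right, y down, z forward; pixel columns grow to the right and rows downward; lengths in m; the calibration is good to about 2 mm. A picture is of the moment at which its call begins: read the wrist's pose just before it. camera_info takes no time and is no camera call; for the wrist camera it gives the pose at the moment of the call.
- env.close_job(): hands the job in; it is judged then, once.
The state is a dict: "time_s": time; "q": joint angles; "qvel": joint speeds; "joint_efforts": joint torques, N m; "position": TCP position; "tool_rot": TCP orientation; "ft_force": force on the tool from outside, world axes, zero at the start; "wrist_torque": the same for the moment, N m; "grip_width": finger opening in m; "gripper_force": force on a finger pad.
Only numpy, scipy, OpenCV 4.12 (cv2) and the standard library are available. Lean on these libraries where they do the work, as an engineer would, in place of code of your own. Each camera call takes 0.05 s, during which the arm holds its last target. There are 200 camera calls.

## Working session

There is one attempt and no reset: what is moved stays moved. The work goes in short steps, Python scripts to look and compute and a tool call to move; the robot and the scene stay as the last step left them, time stands still between calls to the robot, and variables do not carry over. Pictures are saved under pics/ and viewed, at most 10 in all, crops included, and the job is handed in when it is done.

Besides the shell and the picture viewer there is one more tool, called after "Call:" as name(argument=value, ...) on one line, values as JSON. drive_tool: Moves the arm, as the interface text tells. Its arguments: {"type":"object","properties":{"offset":{"type":"array"},"turn":{"type":"array"},"hand":{"type":"array"},"newtons":{"type":"number"}},"required":["offset","turn","hand"]}

```bash
mkdir -p pics; ls; cat > h.py <<'E'
import numpy as np, cv2
from rig import observe, get_image, camera_info, env
def ray(ci,u,v):
    d=np.array([(u-ci["cx"])/ci["fx"],(v-ci["cy"])/ci["fy"]]); k=ci["k1"]; s=d.copy()
    for _ in range(20): s=d/(1+k*(s@s))
    T=np.array(ci["world_to_cam"]); R=T[:3,:3]; o=-R.T@T[:3,3]
    return o,R.T@np.array([s[0],s[1],1])
def onz(ci,u,v,z):
    o,d=ray(ci,u,v); return o+d*(z-o[2])/d[2]
def proj(ci,p):
    T=np.array(ci["world_to_cam"]); c=T[:3,:3]@p+T[:3,3]; s=c[:2]/c[2]; s=s*(1+ci["k1"]*(s@s))
    return np.array([s[0]*ci["fx"]+ci["cx"],s[1]*ci["fy"]+ci["cy"]])
E
python3 - <<'E'
from h import *
for n in ["top","scene"]:
    im=get_image(n); cv2.imwrite(f"pics/{n}0.png",im)
    ci=camera_info(n); T=np.array(ci["world_to_cam"]); print(n,-T[:3,:3].T@T[:3,3],ci["fx"],ci["k1"])
im=cv2.imread("pics/top0.png"); cv2.imwrite("pics/top0b.png",cv2.resize(im,(800,600),interpolation=cv2.INTER_CUBIC))
E
```

```text
pics
top [0.4915915  0.03716003 1.00320035] 435.88431498654563 -0.08350975951493081
scene [0.81136948 0.5252539  0.66125147] 422.23155440873325 -0.0399234961264996
```

View pics/top0b.png

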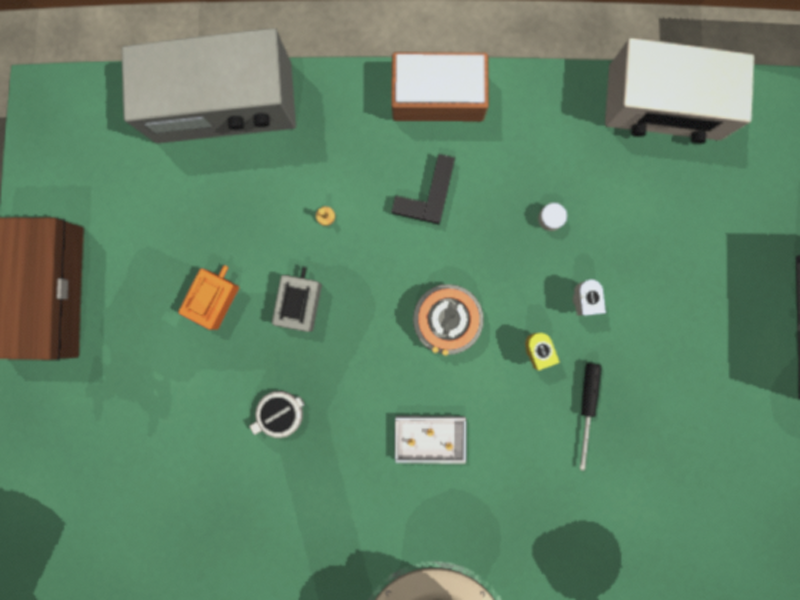

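View pics/scene0.png

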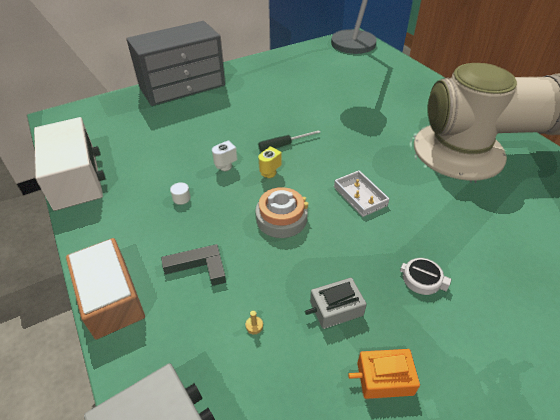

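The top view (800 wide) shows the capsule at (592,298) with its round end up (+x), the coil at (449,319), the grey switch box at (297,302) with its cable at the top, and the yellow and orange look-alikes at (543,350) and (209,298). Next I'll measure.

```bash
python3 - <<'E'
from h import *
im=cv2.imread("pics/top0.png"); ci=camera_info("top")
a=im[185:265,275:355]; b=im[180:260,375:455]; c=im[170:250,170:250]
cv2.imwrite("pics/z.png",np.hstack([cv2.resize(x,(266,400),interpolation=cv2.INTER_CUBIC) if 0 else cv2.resize(x,(264,264),interpolation=cv2.INTER_CUBIC) for x in (a,b,c)]))
hsv=cv2.cvtColor(im,cv2.COLOR_BGR2HSV)
def big(m,x0,y0,x1,y1):
    k=np.zeros_like(m); k[y0:y1,x0:x1]=m[y0:y1,x0:x1]
    cs,_=cv2.findContours(k,cv2.RETR_EXTERNAL,cv2.CHAIN_APPROX_NONE); return max(cs,key=cv2.contourArea)
def world(c,z): return np.array([onz(ci,u,v,z)[:2] for u,v in c[:,0].astype(float)],np.float32)
white=((hsv[...,1]<60)&(hsv[...,2]>150)).astype(np.uint8)
w=world(big(white,395,190,435,228),.06); r=cv2.minAreaRect(w); print("capsule rect",r,cv2.boxPoints(r))
org=cv2.inRange(hsv,(5,80,80),(22,255,255)); ow=world(big(org,285,195,345,255),.05)
print("coil winding",cv2.minEnclosingCircle(ow),cv2.fitEllipse(ow))
grey=((hsv[...,1]<70)).astype(np.uint8); gw=world(big(grey,185,185,230,240),.04); r=cv2.minAreaRect(gw); print("box",r,cv2.boxPoints(r))
blk=((hsv[...,2]<65)).astype(np.uint8); g=world(big(blk,195,192,222,225),.05); r=cv2.minAreaRect(g); print("rocker",r,cv2.boxPoints(r))
E
```

```text
capsule rect ((0.5444687008857727, -0.23419128358364105), (0.05496498569846153, 0.03648591786623001), 5.9947357177734375) [[ 0.51523125 -0.21891828]
 [ 0.5190418  -0.25520468]
 [ 0.57370615 -0.24946429]
 [ 0.5698956  -0.21317789]]
coil winding ((0.5072524547576904, -0.014484981074929237), 0.04939371347427368) ((0.5087977647781372, -0.01532619260251522), (0.09183553606271744, 0.09501810371875763), 76.64881134033203)
box ((0.5396590232849121, 0.2191404402256012), (0.06882873177528381, 0.09843083471059799), 80.37853240966797) [[0.48538393 0.19343594]
 [0.5824302  0.1769844 ]
 [0.5939341  0.24484494]
 [0.49688786 0.26129648]]
rocker ((0.5315980315208435, 0.2217509001493454), (0.033583756536245346, 0.04761084169149399), 79.59417724609375) [[0.5051512  0.20953491]
 [0.551979   0.20093548]
 [0.55804485 0.23396689]
 [0.51121706 0.24256632]]
```

View pics/z.png

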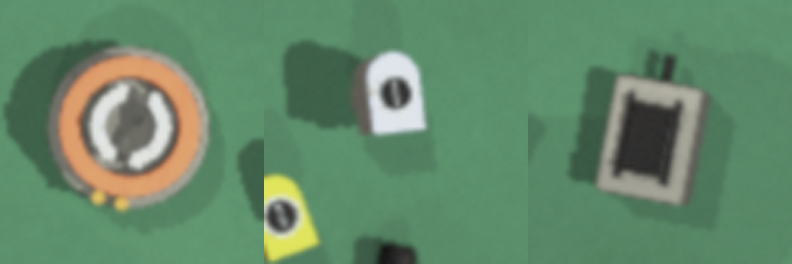

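The crops show two keyway gaps in the turret, one at the upper right and one at the lower left of the first crop. The capsule's rounded end points to +x at yaw about 6°, and the box's yaw is about -10°. I'll work out the first move.

```bash
cat >> h.py <<'E'
from scipy.spatial.transform import Rotation as Ro
def down(yaw):  # tool pointing down; x axis at yaw
    c,s=np.cos(np.radians(yaw)),np.sin(np.radians(yaw)); return np.array([[c,s,0],[s,-c,0],[0,0,-1.]])
def togo(p,yaw=None):
    o=observe(); R=np.array(o["tool_rot"]); d=R.T@(np.array(p)-o["position"])/.04
    t=None if yaw is None else Ro.from_matrix(R.T@down(yaw)).as_rotvec(degrees=True)/6
    print("t",round(o["time_s"],2),"pos",np.round(o["position"],4),"yaw",np.degrees(np.arctan2(R[1,0],R[0,0])).round(2),"tilt",R[2].round(4),"F",np.round(o["ft_force"],1),"w",o["grip_width"])
    print("offset units",d.round(3),"turn units",None if t is None else t.round(3))
E
python3 - <<'E'
from h import *
print(np.round(observe()["q"],1),env.hold_point_z)
togo([.5435,-.2343,.2],6.0); togo([.5435,-.2343,.2],-174)
T=np.array(camera_info("wrist")["world_to_cam"]); o=observe(); R=np.array(o["tool_rot"])
print("cam in tool",R.T@(-T[:3,:3].T@T[:3,3]-o["position"]),"axes",(R.T@T[:3,:3].T).round(3),camera_info("wrist")["fx"])
E
```

```text
[ 63.1  21.8  74.4   0.   83.9 -12.3] 0.0187
t 0.1 pos [0.138  0.5321 0.2308] yaw 165.46 tilt [ 3.0e-04 -1.3e-03 -1.0e+00] F [-0.4  0.2  0.1] w 0.08483002131662302
offset units [-14.625 -16.001   0.786] turn units [-7.0000e-03  1.7000e-02  2.6577e+01]
t 0.1 pos [0.138  0.5321 0.2308] yaw 165.46 tilt [ 3.0e-04 -1.3e-03 -1.0e+00] F [-0.4  0.2  0.1] w 0.08483002131662302
offset units [-14.625 -16.001   0.786] turn units [-0.012 -0.005 -3.423]
cam in tool [ 0.06874183 -0.00035587 -0.14289489] axes [[-0.001 -0.963 -0.269]
 [ 1.    -0.001  0.   ]
 [-0.    -0.269  0.963]] 320.26973001310256
```

Call:
drive_tool(offset=[[-1,-0.88,0],[-1,-0.88,0],[-1,-0.88,0],[-1,-0.88,0],[-1,-0.88,0],[-1,-0.88,0],[-1,-0.88,0],[-1,-0.88,0],[-1,-0.88,0],[-1,-0.88,0]], turn=[[0,0,0],[0,0,0],[0,0,0],[0,0,0],[0,0,0],[0,0,0],[0,0,0],[0,0,0],[0,0,0],[0,0,0]], hand=[1,1,1,1,1,1,1,1,1,1])

```text
time_s: 1.35
position: [0.4375, 0.0896, 0.2312]
tool_rot: [[-0.968, 0.251, -0.0], [0.251, 0.968, 0.0], [0.0, 0.0, -1.0]]
ft_force: [0.3, 1.1, -0.0]
grip_width: 0.0855
gripper_force: 0.0
```

Call:
drive_tool(offset=[[-0.8,-0.7,0],[-0.8,-0.7,0],[-0.8,-0.7,0],[0,0,0],[0,0,0],[0,0,0],[0,0,0],[0,0,0],[0,0,0],[0,0,0]], turn=[[0,0,0],[0,0,0],[0,0,0],[0,0,-0.85],[0,0,-0.85],[0,0,-0.85],[0,0,-0.85],[0,0,0],[0,0,0],[0,0,0]], hand=[1,1,1,1,1,1,1,1,1,1])

```text
time_s: 2.6
position: [0.5087, -0.0142, 0.2313]
tool_rot: [[-0.995, -0.101, -0.0], [-0.101, 0.995, 0.0], [0.0, 0.0, -1.0]]
ft_force: [-0.7, 0.7, 0.5]
grip_width: 0.0856
gripper_force: 0.0
```

```bash
python3 - <<'E'
from h import *
ci=camera_info("wrist"); im=get_image("wrist"); cv2.imwrite("pics/w1.png",im)
import pickle; pickle.dump(ci,open("w1.pkl","wb"))
c=np.array([.508,-.0153]); togo([.5435,-.2343,.2],-174); print(proj(ci,np.array([.508,-.0153,.06])))
# rectified overhead crop of plane z=.06, 0.25mm/px, up=+x, left=+y
N=480; out=np.zeros((N,N,2),np.float32)
for i in range(N):
    for j in range(N): out[i,j]=proj(ci,np.array([c[0]+(N/2-i)*.00025,c[1]+(N/2-j)*.00025,.06]))
cv2.imwrite("pics/w1r.png",cv2.remap(im,out[...,0],out[...,1],cv2.INTER_CUBIC))
E
```

```text
t 2.65 pos [ 0.5087 -0.0142  0.2313] yaw -174.18 tilt [ 1.e-04  0.e+00 -1.e+00] F [-0.1  0.2  0.3] w 0.08542053565268275
offset units [-0.308 -5.562  0.782] turn units [ 0.    -0.001 -0.03 ]
[281.76027649 189.06881161]
```

View pics/w1r.png

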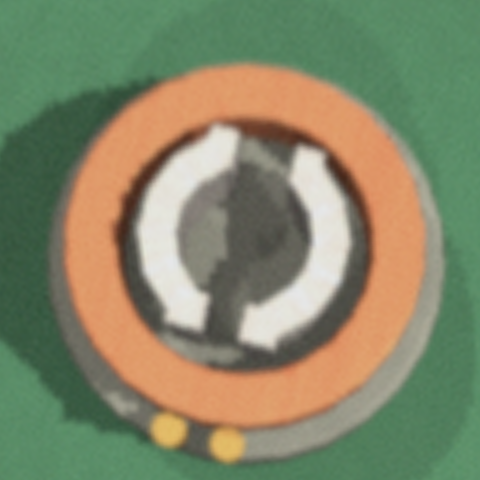

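The rectified view shows the bright rim with its wide gap at the top right (about (265,145), 15 mm) and its narrow gap at the bottom left (about (222,330)). So the wide keyway points to +x with a small negative yaw. Now I'll measure it from the bright mask.

```bash
python3 - <<'E'
from h import *
im=cv2.imread("pics/w1r.png"); m=(im.min(2)>190).astype(np.uint8)
cs,_=cv2.findContours(m,cv2.RETR_EXTERNAL,cv2.CHAIN_APPROX_NONE); cs=sorted(cs,key=cv2.contourArea)[-2:]
p=np.vstack(cs)[:,0].astype(float)
cir=cv2.minEnclosingCircle(p.astype(np.float32)); print(cir)
c=np.array(cir[0])
for _ in range(3):
    r=np.hypot(*(p-c).T); o=p[r>np.percentile(r,99)-5]
    A=np.c_[2*o,np.ones(len(o))]; s=np.linalg.lstsq(A,(o**2).sum(1),rcond=None)[0]; c=s[:2]; R=np.sqrt(s[2]+c@c); print(c,R*.25)
print("world",.508+(240-c[1])*.00025,-.0153+(240-c[0])*.00025)
for rr in (19,21,23):
    th=np.arange(0,360,.25); x=c[0]-rr*4*np.sin(np.radians(th)); y=c[1]-rr*4*np.cos(np.radians(th))
    v=m[np.round(y).astype(int),np.round(x).astype(int)]; e=np.where(np.diff(v.astype(int)))[0]; print(rr,th[e])
E
```

```text
((243.5, 236.0), 110.47747039794922)
[243.53285994 236.12089584] 26.8930510893994
[243.51408278 236.18539355] 26.892797839019007
[243.45533493 236.205274  ] 26.885590927996628
world 0.5089486815009938 -0.016163833733550754
19 [ 11.25 149.   183.   320.5 ]
21 [  8.   150.75 181.25 322.5 ]
23 [  6.   152.   180.   325.25]
```

Call:
drive_tool(offset=[[0,-0.7,0],[0,-0.7,0],[0,-0.7,0],[0,-0.7,0],[0,-0.7,0],[0,-0.7,0],[-0.1,-0.7,0],[-0.2,-0.66,0],[0,0,0],[0,0,0]], turn=[[0,0,0],[0,0,0],[0,0,0],[0,0,0],[0,0,0],[0,0,0],[0,0,0],[0,0,0],[0,0,0],[0,0,0]], hand=[1,1,1,1,1,1,1,1,1,1])

```text
time_s: 3.9
position: [0.5432, -0.2337, 0.2312]
tool_rot: [[-0.995, -0.102, -0.0], [-0.102, 0.995, 0.0], [0.0, 0.001, -1.0]]
ft_force: [0.3, 0.5, 1.0]
grip_width: 0.0851
gripper_force: 0.0
```

```bash
python3 - <<'E'
from h import *
ci=camera_info("wrist"); im=get_image("wrist"); cv2.imwrite("pics/w2.png",im)
c=np.array([.5445,-.2343]); togo([.5435,-.2343,.06],-174)
N=400; out=np.zeros((N,N,2),np.float32)
for i in range(N):
    for j in range(N): out[i,j]=proj(ci,np.array([c[0]+(N/2-i)*.00025,c[1]+(N/2-j)*.00025,.06]))
r=cv2.remap(im,out[...,0],out[...,1],cv2.INTER_CUBIC); cv2.imwrite("pics/w2r.png",r)
hsv=cv2.cvtColor(r,cv2.COLOR_BGR2HSV)
def rect(m):
    cs,_=cv2.findContours(m.astype(np.uint8),cv2.RETR_EXTERNAL,cv2.CHAIN_APPROX_NONE); k=max(cs,key=cv2.contourArea)
    q=cv2.minAreaRect(k); print("centre",c[0]+(N/2-q[0][1])*.00025,c[1]+(N/2-q[0][0])*.00025,"size mm",np.array(q[1])*.25,q[2])
for t in (150,190,215): rect((hsv[...,1]<60)&(hsv[...,2]>t))
d=(hsv[...,2]<80); d[:100]=0; d[300:]=0; d[:,:100]=0; d[:,300:]=0; rect(d)
E
```

```text
t 3.95 pos [ 0.5432 -0.2334  0.2314] yaw -174.12 tilt [ 1.e-04  3.e-04 -1.e+00] F [-0.1 -0.   0.3] w 0.08561170407985319
offset units [-0.006 -0.023  4.285] turn units [ 0.003 -0.001 -0.02 ]
centre 0.5439030075073242 -0.2341075180053711 size mm [53.77140045 35.33427811] 83.48019409179688
centre 0.5438854713439941 -0.23404007034301758 size mm [51.8079071  33.87640381] 83.36748504638672
centre 0.5438324279785156 -0.23410029296875 size mm [50.48756409 32.95268631] 83.51692199707031
centre 0.5431992378234863 -0.23398177032470704 size mm [19.34546471 19.7419529 ] 82.40535736083984
```

View pics/w2r.png

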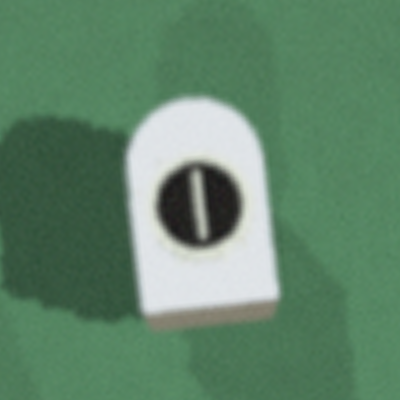

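The rectified view shows the capsule's dial at (199,204) and its rounded end at the top, with yaw about +6.5° and size 52×34 mm, as expected. The keyway is at about -14.5° and the socket at (0.509,-0.016). Now I'll descend and grip.

Call:
drive_tool(offset=[[0,-0.01,1],[0,0,1],[0,0,1],[0,0,0.8],[0,0,0.6],[0,0,0.4],[0,0,0.28],[0,0,0],[0,0,0],[0,0,0]], turn=[[0,0,-0.11],[0,0,0],[0,0,0],[0,0,0],[0,0,0],[0,0,0],[0,0,0],[0,0,0],[0,0,0],[0,0,0]], hand=[1,1,1,1,1,1,1,1,1,1])

```text
time_s: 5.2
position: [0.5437, -0.2348, 0.0288]
tool_rot: [[-0.994, -0.113, 0.001], [-0.113, 0.994, -0.001], [-0.001, -0.001, -1.0]]
ft_force: [-0.3, -0.1, 0.5]
grip_width: 0.085
gripper_force: 0.0
```

Call:
drive_tool(offset=[[0,0,0],[0,0,0],[0,0,0],[0,0,0],[0,0,0],[0,0,0],[0,0,0],[0,0,0],[0,0,0],[0,0,0]], turn=[[0,0,0],[0,0,0],[0,0,0],[0,0,0],[0,0,0],[0,0,0],[0,0,0],[0,0,0],[0,0,0],[0,0,0]], hand=[0.7,0.6,0.5,0.4,0.3,0.2,0.2,0.2,0.2,0.2], newtons=35)

```text
time_s: 6.45
position: [0.5434, -0.2346, 0.0282]
tool_rot: [[-0.994, -0.114, 0.0], [-0.114, 0.994, 0.0], [-0.0, 0.0, -1.0]]
ft_force: [-0.4, 0.7, 2.3]
grip_width: 0.0335
gripper_force: 35.3
```

Call:
drive_tool(offset=[[0,0,-0.5],[0,0,-1],[0,0,-1],[0,0,-0.5],[0.03,0.9,0],[0.04,0.93,0],[0.04,0.93,0],[0.04,0.93,0],[0.04,0.93,0],[0.04,0.9,0]], turn=[[0,0,0],[0,0,0],[0,0,0],[0,0,0],[0,0,0],[0,0,0],[0,0,0],[0,0,0],[0,0,0],[0,0,0]], hand=[0.2,0.2,0.2,0.2,0.2,0.2,0.2,0.2,0.2,0.2])

```text
time_s: 7.7
position: [0.5088, -0.0152, 0.1479]
tool_rot: [[-0.994, -0.113, -0.0], [-0.113, 0.994, -0.0], [0.0, -0.0, -1.0]]
ft_force: [0.2, 0.3, -1.3]
grip_width: 0.0334
gripper_force: 35.2
```

Call:
drive_tool(offset=[[0,0,0],[0,0,0],[0,0,0],[0,0,0],[0,0,0],[0,0,0],[0,0,0],[0,0,0],[0,0,0],[0,0,0]], turn=[[0,0,0.7],[0,0,0.7],[0,0,0.7],[0,0,0.7],[0,0,0.7],[0,0,0],[0,0,0],[0,0,0],[0,0,0],[0,0,0]], hand=[0.2,0.2,0.2,0.2,0.2,0.2,0.2,0.2,0.2,0.2])

```text
time_s: 8.95
position: [0.5092, -0.0163, 0.1481]
tool_rot: [[-0.968, 0.25, 0.0], [0.25, 0.968, -0.0], [-0.0, 0.0, -1.0]]
ft_force: [-0.1, 0.5, -0.5]
grip_width: 0.0334
gripper_force: 35.2
```

```bash
python3 - <<'E'
from h import *
togo([.509,-.0162,.0882],165.5)
im=get_image("wrist"); cv2.imwrite("pics/w3.png",im)
E
```

```text
t 8.95 pos [ 0.5092 -0.0163  0.1481] yaw 165.53 tilt [-1.e-04  0.e+00 -1.e+00] F [-0.1  0.5 -0.5] w 0.03342974571745244
offset units [6.000e-03 1.000e-03 1.498e+00] turn units [0.    0.001 0.005]
```

View pics/w3.png

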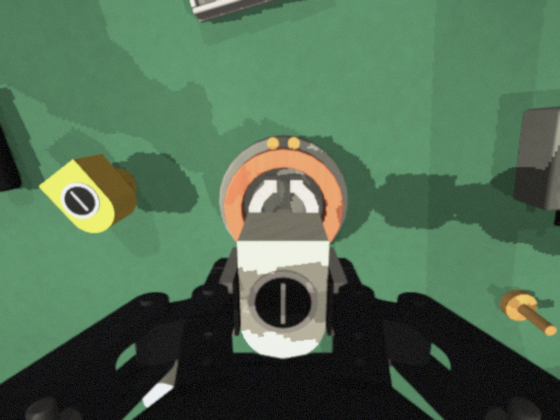

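The wrist view shows the capsule upright in the fingers, with its dial at (283,302). The narrow keyway is centred in front of it at about (284,190), so the two are aligned. Lowering gently.

Call:
drive_tool(offset=[[0,0,0.6],[0,0,0.5],[0,0,0.3],[0,0,0.12],[0,0,0.06],[0,0,0.06],[0,0,0.04],[0,0,0.04],[0,0,0],[0,0,0]], turn=[[0,0,0],[0,0,0],[0,0,0],[0,0,0],[0,0,0],[0,0,0],[0,0,0],[0,0,0],[0,0,0],[0,0,0]], hand=[0.2,0.2,0.2,0.2,0.2,0.2,0.2,0.2,0.2,0.2])

```text
time_s: 10.25
position: [0.5092, -0.0163, 0.0794]
tool_rot: [[-0.968, 0.25, 0.0], [0.25, 0.968, -0.0], [-0.0, -0.0, -1.0]]
ft_force: [0.2, 0.3, -2.0]
grip_width: 0.0334
gripper_force: 35.2
```

Call:
drive_tool(offset=[[0,0,0.05],[0,0,0.05],[0,0,0.05],[0,0,0.05],[0,0,0],[0,0,0],[0,0,0],[0,0,0],[0,0,0],[0,0,0]], turn=[[0,0,0],[0,0,0],[0,0,0],[0,0,0],[0,0,0],[0,0,0],[0,0,0],[0,0,0],[0,0,0],[0,0,0]], hand=[0.2,0.2,0.2,0.2,0.2,0.2,0.2,0.2,0.2,0.2])

```text
time_s: 11.5
position: [0.5092, -0.0163, 0.0714]
tool_rot: [[-0.968, 0.25, 0.0], [0.25, 0.968, -0.0], [-0.0, 0.0, -1.0]]
ft_force: [-0.2, 0.5, -0.9]
grip_width: 0.0335
gripper_force: 35.2
```

The keys are below the rim with no contact force. I'll take it down the last 5 mm.

Call:
drive_tool(offset=[[0,0,0.05],[0,0,0.05],[0,0,0.02],[0,0,0.015],[0,0,0],[0,0,0],[0,0,0],[0,0,0],[0,0,0],[0,0,0]], turn=[[0,0,0],[0,0,0],[0,0,0],[0,0,0],[0,0,0],[0,0,0],[0,0,0],[0,0,0],[0,0,0],[0,0,0]], hand=[0.2,0.2,0.2,0.2,0.2,0.2,0.2,0.2,0.2,0.2])

```text
time_s: 12.75
position: [0.5092, -0.0163, 0.0661]
tool_rot: [[-0.968, 0.25, 0.0], [0.25, 0.968, -0.0], [-0.0, -0.0, -1.0]]
ft_force: [-3.4, -0.9, 5.4]
grip_width: 0.0336
gripper_force: 36.0
```

I feel about 5 N at exactly the home height, so the capsule is seated. Releasing, rising and moving towards the switch.

Call:
drive_tool(offset=[[0,0,0],[0,0,0],[0,0,0],[0,0,0],[0,0,0],[0,0,0],[0,0,-0.5],[0,0,-1],[0,0,-1],[0,0,-0.8]], turn=[[0,0,0],[0,0,0],[0,0,0],[0,0,0],[0,0,0],[0,0,0],[0,0,0],[0,0,0],[0,0,0],[0,0,0]], hand=[0.5,0.6,0.7,0.8,0.8,0.8,0.8,0.8,0.8,0.8])

```text
time_s: 14.0
position: [0.5092, -0.0163, 0.1996]
tool_rot: [[-0.968, 0.25, 0.001], [0.25, 0.968, -0.0], [-0.001, -0.0, -1.0]]
ft_force: [0.1, 0.3, -0.3]
grip_width: 0.0681
gripper_force: 0.0
```

Call:
drive_tool(offset=[[0,0,0],[0.2,0.83,0],[0.21,0.83,0],[0.21,0.83,0],[0.21,0.83,0],[0.21,0.83,0],[0.21,0.83,0],[0.21,0.86,0],[0,0,0],[0,0,0]], turn=[[0,0,0],[0,0,0],[0,0,0],[0,0,0],[0,0,0],[0,0,0],[0,0,0],[0,0,-0.75],[0,0,0],[0,0,0]], hand=[0.8,0.5,0.3,0,0,0,0,0,0,0])

```text
time_s: 15.25
position: [0.5108, 0.224, 0.1971]
tool_rot: [[-0.985, 0.174, -0.001], [0.174, 0.985, -0.001], [0.001, -0.001, -1.0]]
ft_force: [1.4, -1.4, -0.2]
grip_width: -0.0002
gripper_force: 0.0
```

```bash
python3 - <<'E'
from h import *
togo([.5113,.2247,.06],170)
ci=camera_info("wrist"); im=get_image("wrist"); cv2.imwrite("pics/w4.png",im)
for n in ([.5133,.2243,.055],[.531,.2213,.053]): print(proj(ci,np.array(n)))
t=get_image("top"); cv2.imwrite("pics/top1.png",t); s=get_image("scene")
cv2.imwrite("pics/chk.png",np.hstack([cv2.resize(t[170:270,240:460],(396,420))[:, :] if 0 else cv2.resize(t[185:265,275:355],(400,400),interpolation=cv2.INTER_CUBIC),cv2.resize(s[170:250,240:320],(400,400),interpolation=cv2.INTER_CUBIC)]))
E
```

```text
t 15.25 pos [0.5108 0.224  0.1971] yaw 169.98 tilt [ 1.3e-03 -8.0e-04 -1.0e+00] F [ 1.4 -1.4 -0.2] w -0.00018301720662098226
offset units [-0.014  0.022  3.427] turn units [-0.008 -0.013 -0.004]
[283.96772466 199.38406012]
[284.08667603 217.4478637 ]
```

View pics/w4.png

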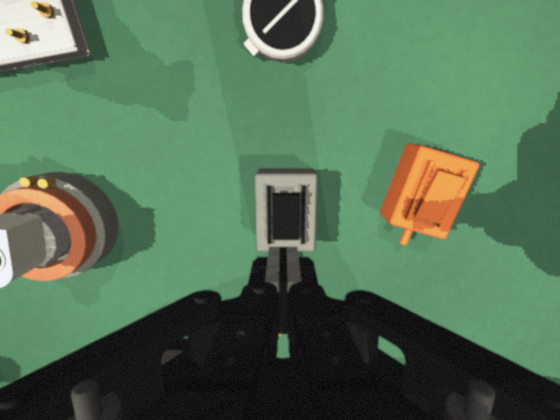

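View pics/chk.png

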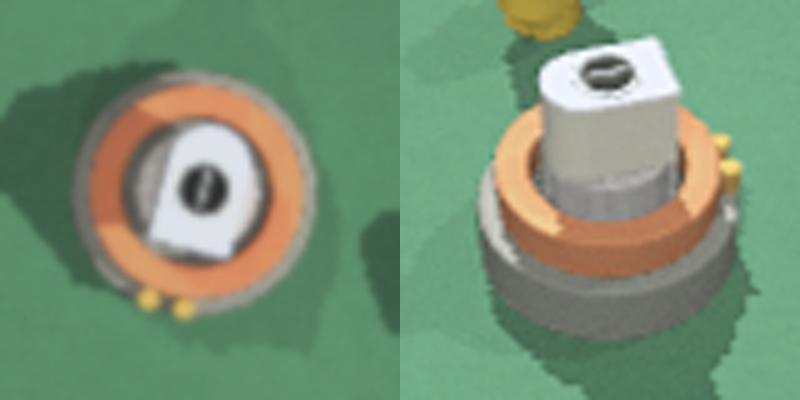

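The check picture shows the grip block sitting flat on the turret rim, aligned at about -14°. The wrist view shows the off rocker spanning columns 274–298 and rows 191–244, its centre about 1.5 mm further along +y of the tool than predicted. Going down to just above it.

Call:
drive_tool(offset=[[0,0.05,0.7],[0,0,1],[0,0,0.8],[0,0,0.5],[0,0,0.3],[0,0,0.1],[0,0,0.05],[0,0,0.05],[0,0,0],[0,0,0]], turn=[[0,0,0],[0,0,0],[0,0,0],[0,0,0],[0,0,0],[0,0,0],[0,0,0],[0,0,0],[0,0,0],[0,0,0]], hand=[0,0,0,0,0,0,0,0,0,0])

```text
time_s: 16.65
position: [0.5115, 0.2265, 0.0582]
tool_rot: [[-0.985, 0.173, 0.0], [0.173, 0.985, 0.0], [-0.0, 0.0, -1.0]]
ft_force: [-0.5, 0.0, -0.2]
grip_width: 0.0003
gripper_force: 0.0
```

Call:
drive_tool(offset=[[0,0,0.03],[0,0,0.03],[0,0,0.03],[0,0,0.03],[0,0,0.03],[0,0,0.03],[0,0,0.02],[0,0,0],[0,0,0],[0,0,0]], turn=[[0,0,0],[0,0,0],[0,0,0],[0,0,0],[0,0,0],[0,0,0],[0,0,0],[0,0,0],[0,0,0],[0,0,0]], hand=[0,0,0,0,0,0,0,0,0,0])

```text
time_s: 17.9
position: [0.5116, 0.2264, 0.0499]
tool_rot: [[-0.985, 0.173, 0.0], [0.173, 0.985, -0.0], [-0.0, -0.0, -1.0]]
ft_force: [-2.5, 0.8, 1.4]
grip_width: 0.0004
gripper_force: 1.0
```

Light contact so far. I'll push on in small steps to feel the stop.

Call:
drive_tool(offset=[[0,0,0.02],[0,0,0.02],[0,0,0.01],[0,0,0],[0,0,0],[0,0,0],[0,0,0],[0,0,0],[0,0,0],[0,0,0]], turn=[[0,0,0],[0,0,0],[0,0,0],[0,0,0],[0,0,0],[0,0,0],[0,0,0],[0,0,0],[0,0,0],[0,0,0]], hand=[0,0,0,0,0,0,0,0,0,0])

```text
time_s: 19.15
position: [0.5116, 0.2265, 0.0492]
tool_rot: [[-0.985, 0.173, 0.001], [0.173, 0.985, 0.0], [-0.001, 0.0, -1.0]]
ft_force: [-5.4, -1.0, 14.4]
grip_width: 0.0001
gripper_force: 7.5
```

Call:
drive_tool(offset=[[0,0,0.015],[0,0,0],[0,0,0],[0,0,0],[0,0,-0.2],[0,0,-0.6],[0,0,-1],[0,0,-1],[0,0,-1],[0,0,0]], turn=[[0,0,0],[0,0,0],[0,0,0],[0,0,0],[0,0,0],[0,0,0],[0,0,0],[0,0,0],[0,0,0],[0,0,0]], hand=[0,0,0,0,0,0,0,0,0,0])

```text
time_s: 20.4
position: [0.5128, 0.2267, 0.2022]
tool_rot: [[-0.985, 0.173, 0.007], [0.173, 0.985, 0.001], [-0.006, 0.002, -1.0]]
ft_force: [0.4, -0.8, -1.0]
grip_width: 0.0
gripper_force: 0.0
```

```bash
python3 - <<'E'
from h import *
togo([.5113,.2247,.2])
s=get_image("scene"); cv2.imwrite("pics/s2.png",s); s0=cv2.imread("pics/scene0.png"); w=get_image("wrist")
f=lambda x:cv2.resize(x,(400,400),interpolation=cv2.INTER_CUBIC)
cv2.imwrite("pics/chk2.png",np.hstack([f(s0[265:335,300:370]),f(s[265:335,300:370])]))
d=cv2.absdiff(s,s0).max(2); print([cv2.boundingRect(c) for c in cv2.findContours((cv2.GaussianBlur(d,(5,5),0)>35).astype(np.uint8),0,1)[0] if cv2.contourArea(c)>60])
E
```

```text
t 20.4 pos [0.5128 0.2267 0.2022] yaw 170.02 tilt [-0.0063  0.0023 -1.    ] F [ 0.4 -0.8 -1. ] w 1.5958994960393434e-05
offset units [ 0.029 -0.055  0.055] turn units None
[(547, 394, 13, 26), (367, 356, 23, 23), (272, 210, 25, 9), (267, 177, 30, 31), (435, 172, 34, 30), (211, 140, 29, 47), (493, 73, 67, 173), (323, 0, 208, 235)]
```

View pics/chk2.png

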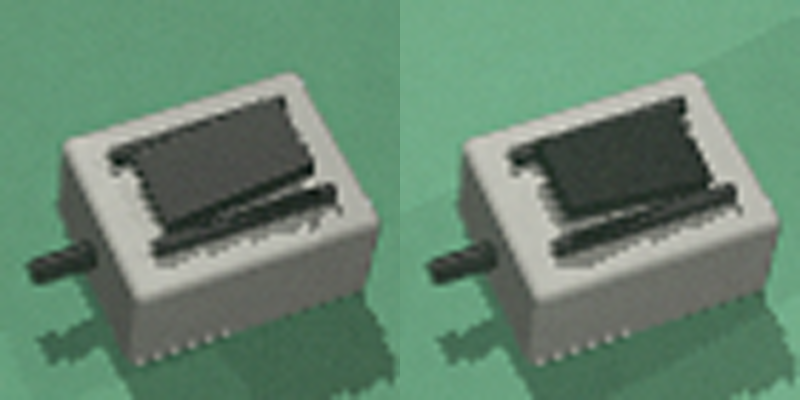

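The left crop is before (raised end at upper right) and the right crop is after: the rocker has tipped. To be sure it's at its stop, I'll press once more nearer the end.

Call:
drive_tool(offset=[[0.13,-0.02,0.6],[0,0,1],[0,0,0.9],[0,0,0.7],[0,0,0.4],[0,0,0.1],[0,0,0.05],[0,0,0],[0,0,0],[0,0,0]], turn=[[0,0,0],[0,0,0],[0,0,0],[0,0,0],[0,0,0],[0,0,0],[0,0,0],[0,0,0],[0,0,0],[0,0,0]], hand=[0,0,0,0,0,0,0,0,0,0])

```text
time_s: 21.75
position: [0.5063, 0.2266, 0.0497]
tool_rot: [[-0.985, 0.173, 0.001], [0.173, 0.985, 0.0], [-0.001, 0.0, -1.0]]
ft_force: [-0.4, 0.2, -0.1]
grip_width: 0.0
gripper_force: 0.0
```

Call:
drive_tool(offset=[[0,0,0.02],[0,0,0.02],[0,0,0.02],[0,0,0.02],[0,0,0],[0,0,0],[0,0,0],[0,0,0],[0,0,0],[0,0,0]], turn=[[0,0,0],[0,0,0],[0,0,0],[0,0,0],[0,0,0],[0,0,0],[0,0,0],[0,0,0],[0,0,0],[0,0,0]], hand=[0,0,0,0,0,0,0,0,0,0])

```text
time_s: 23.0
position: [0.5064, 0.2267, 0.0481]
tool_rot: [[-0.985, 0.173, 0.002], [0.173, 0.985, 0.0], [-0.002, 0.001, -1.0]]
ft_force: [-6.5, -2.0, 18.9]
grip_width: -0.0002
gripper_force: 9.7
```

The stop is hard at 19 N, and the height there matches the fully-on slope. Retreating.

Call:
drive_tool(offset=[[0,0,-0.1],[0,0,-0.4],[0,0,-1],[0,0,-1],[0,0,-1],[0,0,0],[0,0,0],[0,0,0],[0,0,0],[0,0,0]], turn=[[0,0,0],[0,0,0],[0,0,0],[0,0,0],[0,0,0],[0,0,0],[0,0,0],[0,0,0],[0,0,0],[0,0,0]], hand=[0,0,0,0,0,0,0,0,0,0])

```text
time_s: 24.25
position: [0.5061, 0.2266, 0.1857]
tool_rot: [[-0.985, 0.173, -0.001], [0.173, 0.985, -0.0], [0.001, -0.0, -1.0]]
ft_force: [0.6, -0.0, 0.9]
grip_width: -0.0
gripper_force: 0.0
```

```bash
python3 - <<'E'
from h import *
s=get_image("scene"); s2=cv2.imread("pics/s2.png"); print(cv2.absdiff(s,s2)[265:335,300:370].max(2).mean())
print(np.round(observe()["ft_force"],1)); print(env.close_job())
E
```

```text
2.6555102040816325
[ 0.  -0.5  0.2]
the job is handed in; nothing more can be done
None
```

The capsule is keyed fully home in the coil base and released, the black rocker is pressed down to its on stop, and the job was handed in at about 24 s; the hand-in call gave no verdict.

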